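# Load a dry-block heater and set its clamp screw

### The arm

A 7-joint arm with a two-finger parallel gripper is mounted at the origin on the work surface. World frame = base frame: x ahead of the robot, y to its left, z up, the work surface at z = 0. Lengths are in m, angles in rad, forces in N, time in s.
With the tool pointing down it reaches from about 0.4 to 0.85 m from the base axis. Payload 10.4 kg.
Tool frame: the origin (TCP) lies at the very end of the fingers, on their centre line; the grasp point (between the pads) lies r.tcp_to_grasp behind it (r.tcp_to_grasp is the distance from the TCP to the grasp point, in m); z points along the fingers, y is the line along which they close (so a half turn about z gives the same grasp; the last joint's range is limited). The gripper opens to 87 mm and grips with 3 to 60 N. Pads are 19 mm wide; open, the fingers measure 117 mm over their backs; the gripper's body (75 mm by 190 mm) begins 51 mm behind the grasp point.
Start: joints at [1.275, 0.332, -0.065, 1.46, 0.022, 1.35, -0.088], TCP at [0.168, -0.602, 0.223] pointing down, gripper open.
Joint ranges: [-2.6, 2.6], [-0.5, 2.12], [-1.47, 1.34], [0.16, 2.42], [-1.27, 4.41], [0.06, 2.06], [-2.6, 2.6]. Speed limits (rad/s): [2.22, 2.22, 2.79, 2.79, 3.14, 3.14, 3.14].

### API

Orientations are given as a unit quaternion [x, y, z, w].
In Python, from bench import monitor, cams, ticket, r gives the robot as it stands.
- The arm moves only by the shell command python3 -m crank 'ROWS' [OPENING] [FORCE]. ROWS is a JSON object whose one key "steps" holds a list of rows, each a list of 2 entries, a list of its own where there are three numbers: the shift along the world's x, y, z in units of 25 mm (1.0 is 25 mm), then the turn, a rotation vector about the world's x, y, z in units of 5 degrees (1.0 is 5 degrees). In form: {"steps": [[[x, y, z], [ax, ay, az]], ...]}. A call has 1 to 10 rows; each row shifts and turns the commanded pose from where the row before left it; what a row does not reach is not made up. A row lasts 1/12 s, in which the tool goes at most 41.7 mm and 7.16 degrees, less where a joint would pass 70% of its speed; a pose out of reach is approached as far as the arm can. A call is refused whole if a number of a shift passes 1 or a number of a turn 1, either way. A call with a gripper value outside its range is refused whole. OPENING is the finger opening in mm, from 0 to 87, set as the call begins (- or left out, the last holds). The fingers move at their own pace and stop on an object; FORCE is the grip in N (left out, the last holds). Time passes only in rows, so rows that do not move let the fingers close. It gives the time, the measured TCP pose, the force, the opening and the grip force at its end, in the units of the state.
- monitor.read_state(): the state, without advancing time (a new reading comes with each control period).
- cams.camera(name): name is "side" or "top"; returns a dict with "pixels" (480x640x3 uint8, blue, green, red), "z_map" (480x640 float32, m along the optical axis (not along the pixel's ray), 0 where there is no reading), "vfov" (degrees; the focal length in pixels is half the picture's height over the tangent of half this angle, whatever the lens; pixels are square), "cx", "cy" (the principal point, pixels), "T" (4x4, takes a point from camera to world coordinates). Camera axes: x right, y up, looking along -z (the intrinsics and any distortion apply to the point x, -y, -z); pixel columns grow to the right and rows downward; lengths in m; the calibration is good to about 2 mm. A picture is of the moment at which its call begins.
- ticket.close_job(): hands the job in; it is judged then, once.
The state is a dict: "time": time; "joint_positions": joint angles; "joint_vel": joint speeds; "joint_torque": joint torques, N m; "ee_pos": TCP position; "eef_rot": TCP orientation; "ft_force": force on the tool from outside, world axes, zero at the start; "torque": the same for the moment, N m; "width": finger opening in m; "grip_force": force on a finger pad.
Only numpy, scipy, OpenCV 4.12 (cv2) and the standard library are available. Lean on these libraries where they do the work, as an engineer would, in place of code of your own. Each camera call takes 0.05 s, during which the arm holds its last target. There are 200 camera calls.

### The job

Take the two tall capped tubes out of the rack and stand one in each bore of the aluminium heater block, pushed or dropped fully home; leave the two short tubes in the rack and the other things on the bench alone. Then turn the block's clamp screw clockwise by its wing until it seats against its stop, and back it off a quarter turn so that the block has room to expand. Finish with the wing still gripped and held steady at that quarter turn: do not let go of it.

Things in the scene. Friction and masses are not known exactly. Their poses are not given: they have to be found in the camera images.
- tall_tube_a: One of two identical tall sample tubes: white body 16 mm in diameter, tapered at the foot, with a ribbed purple cap 19 mm in diameter and 20 mm high on top; 105 mm long in all, 22 g or so. It starts upright in the rack. Origin at the centre of its foot, z up along the tube: the cap spans 85 to 105 mm above the origin.
- tall_tube_b: The other tall sample tube, just the same as tall_tube_a.
- short_tube_a: One of two short tubes that stay in the rack: same body and cap diameters as the tall ones but only 75 mm long. Origin at the centre of its foot, z up.
- short_tube_b: The other short tube, just the same.
- rack: White plastic tube rack, fixed: 60 mm (x) by 190 mm (y) by 50 mm high, with a row of four holes 45 mm apart along y, each 40 mm deep, 19 mm in diameter. Origin at the centre of its underside. Tubes stand on the hole floors, 10 mm above the bench: tall caps span 95 to 115 mm, short caps 65 to 85 mm above the bench. Which tube is in which hole varies.
- heater: Dry-block heater, fixed: white and blue housing 150 mm (x) by 260 mm (y) by 45 mm high. On its -y half the aluminium block (70 by 120 by 50 mm, top 95 mm above the bench) with two bores; a flat aluminium flange (60 by 100 mm, top 57 mm above the bench) runs on from the block to +y and carries the clamp screw. Origin at the centre of the housing's underside.
- block_hole0 (a point): Centre of the mouth of the block's first bore, level with the block's top; z up. Bore 18.5 mm in diameter, 45 mm deep, flat floor. A tall tube standing home in it has its foot 45 mm below this point and its top 60 mm above it.
- block_hole1 (a point): The same for the second bore, 50 mm from the first along the heater's y axis.
- wing: The clamp screw's black wing: an upright bar 44 mm long (its x axis), 12 mm thick (its y axis), 30 mm high, turning with the screw about the vertical. Origin at the centre of its underside, on the screw's axis, 80 mm above the bench, 23 mm above the flange (below it a 10 mm stem, then a 28 mm collar 8 mm high). Pinch it across its 12 mm from above. 105 mm from the nearer bore.
- clamp_screw (a joint): Angle of the clamp screw in rad: 0 = seated (hard stop), growing counter-clockwise seen from above as it is backed off; a quarter turn off reads 1.57. It starts 0.9 to 2.2 rad off its seat and can turn out to 4.0. Turning takes about 0.1 N m; it stays where it is left, may be re-gripped, and does not rise or sink.
- reagent_disc: White round reagent disc lying on the bench, 80 mm in diameter, 10 mm thick with a 16 mm high hub; leave alone. Origin at the centre of its underside.
- wash_bottle: White plastic bottle standing on the bench, 52 mm in diameter, 100 mm high; leave alone. Origin at the centre of its underside.
There are look-alikes about, which are no part of the job. Leave any brown, green or red look-alike of the tall_tube_a alone.

How it is judged:
By the outcome, as a careful person would: the job done as asked, in the order asked, and still so for the second after the job is handed in, while the arm keeps its last pose, push and grip.
It also fails if it takes over 72 s, if anything falls off the work surface, if the arm or the gripper's body presses on something with over 40 N, if the wrist force passes 120 N, or if a joint passes its speed limit or range.

## Working session

There is one attempt and no reset: what is moved stays moved. The work goes in short steps, Python scripts to look and compute and a shell command to move; the robot and the scene stay as the last step left them, time stands still between calls to the robot, and variables do not carry over. Pictures are saved under pics/ and viewed, at most 10 in all, crops included, and the job is handed in when it is done.

```bash
ls; mkdir -p pics; python3 - <<'E'
from bench import monitor,cams,ticket,r
import cv2,numpy as np
print(r.tcp_to_grasp, monitor.read_state())
for n in("top","side"):
    c=cams.camera(n); cv2.imwrite(f"pics/{n}0.png",c["pixels"]); np.savez(f"{n}0.npz",**c)
    print({k:(v if k not in("pixels","z_map") else v.shape) for k,v in c.items()}, (c["z_map"]>0).mean())
E
```

```text
pics
0.0187 {'time': 0.0, 'joint_positions': array([ 1.27543096,  0.33284494, -0.06465603,  1.46094038,  0.02162386,
        1.34986852, -0.08849522]), 'joint_vel': array([-0.00060551,  0.0006588 ,  0.00018723,  0.00132677, -0.00080419,
        0.00192772,  0.0025221 ]), 'joint_torque': array([-2.78470015e-04, -6.23253322e+01,  2.45495327e-02, -3.89892805e+01,
       -6.14311569e-02,  3.94599012e-02,  1.66245513e-04]), 'ee_pos': array([ 0.16823319, -0.60154366,  0.22177109]), 'eef_rot': array([ 9.90714777e-01,  1.35955012e-01, -1.42285510e-04, -6.67801354e-04]), 'ft_force': array([-0.00165507,  0.83173743,  0.7900686 ]), 'torque': array([ 0.01029802, -0.0618284 , -0.05608398]), 'grip_force': 0.0, 'width': 0.08696766308476492}
{'pixels': (480, 640, 3), 'z_map': (480, 640), 'vfov': 52.66316141531982, 'cx': 322.30085961513697, 'cy': 239.22075469033237, 'T': array([[ 0.02994593,  0.9961524 , -0.08236285,  0.47898839],
       [-0.99944391,  0.03104993,  0.01215585,  0.03060244],
       [ 0.01466644,  0.08195303,  0.99652827,  1.11779785],
       [ 0.        ,  0.        ,  0.        ,  1.        ]])} 0.996083984375
{'pixels': (480, 640, 3), 'z_map': (480, 640), 'vfov': 56.461235927188035, 'cx': 315.28398214835914, 'cy': 240.2974523703103, 'T': array([[ 0.95567258,  0.16720681, -0.24234643,  0.31582226],
       [-0.29440925,  0.55280313, -0.77957161, -0.67264147],
       [ 0.00362019,  0.81636425,  0.57752602,  0.59401961],
       [ 0.        ,  0.        ,  0.        ,  1.        ]])} 0.9960579427083334
```

View pics/top0.png

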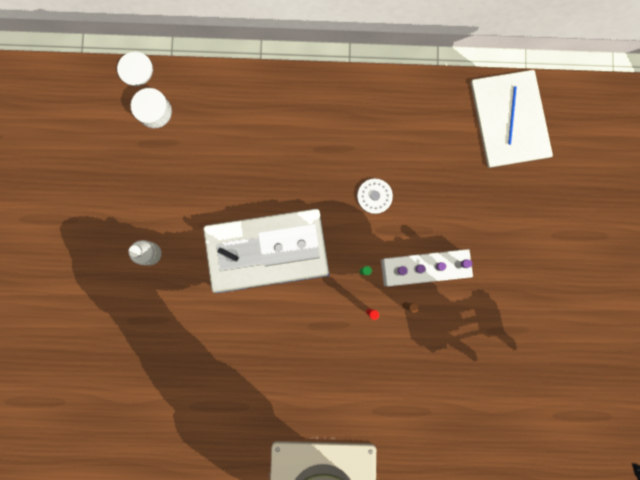

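View pics/side0.png

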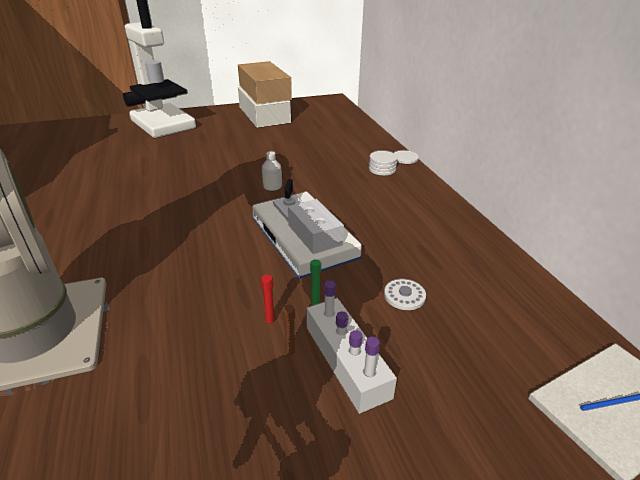

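The top view shows the rack at (428,268), with purple caps at about (402,270), (420,268), (441,266) and (466,264). The heater is at (266,250), its bores at about (278,247) and (301,244), and the wing at (228,254). The side view shows that the two end caps, (330,288) and (372,345), are the tall ones.

```bash
cat > h.py <<'E'
import numpy as np,cv2
def load(n): return dict(np.load(n,allow_pickle=True))
def foc(c): return 240/np.tan(np.radians(float(c["vfov"]))/2)
def ray(c,u,v):
    f=foc(c); d=np.stack([(np.asarray(u)-c["cx"])/f,-(np.asarray(v)-c["cy"])/f,-np.ones_like(np.asarray(u,float))],-1)
    return d@c["T"][:3,:3].T
def plane(c,u,v,z):
    d=ray(c,u,v); o=c["T"][:3,3]; return o+d*((z-o[2])/d[...,2])[...,None]
def cloud(c):
    v,u=np.mgrid[:480,:640]; return c["T"][:3,3]+ray(c,u,v)*c["z_map"][...,None]
E
python3 - <<'E'
from h import *
np.set_printoptions(precision=4,suppress=True)
for n in("top","side"):
    c=load(n+"0.npz");P=cloud(c);im=c["pixels"];hsv=cv2.cvtColor(im,cv2.COLOR_BGR2HSV)
    print(n,"bench z",[P[v,u,2] for v,u in((350,300),(320,200),(400,550))])
    m=cv2.inRange(hsv,(120,60,30),(150,255,255))
    k,l,s,ce=cv2.connectedComponentsWithStats(m)
    for i in range(1,k):
        if s[i,4]>15:
            q=P[l==i]; zt=np.percentile(q[:,2],90); h=.115 if zt>.1 else .085
            t=q[q[:,2]>zt-.006]
            print("cap",ce[i],s[i,4],"ztop",zt,"cloud top",t.mean(0), "mid xy range",q.min(0),q.max(0))
    # housing / wing
    roi=(P[...,0]>.35)&(P[...,0]<.75)&(P[...,1]>0)&(P[...,1]<.32)
    for nm,lo,hi in(("housing",.03,.052),("flange",.053,.061),("block",.09,.099),("wing",.1,.116)):
        mm=roi&(P[...,2]>lo)&(P[...,2]<hi); q=P[mm]
        if len(q)<5: print(nm,len(q));continue
        R=cv2.minAreaRect(q[:,:2].astype(np.float32)*1000)
        print(nm,len(q),R,"medz",np.median(q[:,2]))
c=load("top0.npz");cv2.imwrite("pics/t1.png",cv2.resize(c["pixels"][200:300,195:345],None,fx=5,fy=5,interpolation=cv2.INTER_CUBIC))
E
```

```text
top bench z [np.float64(-0.0005162726003531404), np.float64(0.003512855730260389), np.float64(-0.004183852506087549)]
cap [466.2424 263.3182] 66 ztop 0.11777256648235923 cloud top [ 0.521  -0.2833  0.1157] mid xy range [ 0.5134 -0.2926  0.0999] [ 0.5281 -0.2737  0.1194]
cap [440.8491 266.    ] 53 ztop 0.08755118965775899 cloud top [ 0.5149 -0.2378  0.0853] mid xy range [ 0.5084 -0.2459  0.0723] [ 0.5216 -0.2291  0.0898]
cap [420.2642 268.3208] 53 ztop 0.08760819820259895 cloud top [ 0.5086 -0.1934  0.0853] mid xy range [ 0.5007 -0.2012  0.0742] [ 0.5157 -0.185   0.0898]
cap [402.0536 270.375 ] 56 ztop 0.11755117314762065 cloud top [ 0.5024 -0.1496  0.1155] mid xy range [ 0.4949 -0.1572  0.1016] [ 0.5094 -0.141   0.1201]
housing 4818 ((538.4946899414062, 142.02603149414062), (151.946533203125, 260.38421630859375), 10.719256401062012) medz 0.04530874875354218
flange 992 ((536.2059326171875, 138.0309600830078), (63.38507080078125, 219.79368591308594), 7.279121398925781) medz 0.05733907513964709
block 1718 ((541.885986328125, 127.70726776123047), (70.28190612792969, 200.69981384277344), 
[... 752 characters left out ...]
.0895]
cap [371.9641 345.6502] 223 ztop 0.117066835175028 cloud top [ 0.5187 -0.2902  0.1192] mid xy range [ 0.3158 -0.6726  0.0512] [ 0.5431 -0.2238  0.594 ]
housing 2479 ((538.8402099609375, 138.66552734375), (150.54867553710938, 261.6344299316406), 10.709817886352539) medz 0.045730876386708474
flange 390 ((538.1856689453125, 134.77772521972656), (69.38201904296875, 225.3099822998047), 11.513249397277832) medz 0.05775123906980206
block 1157 ((543.507568359375, 123.518798828125), (72.1844253540039, 202.8527374267578), 10.003837585449219) medz 0.09606365670809663
wing 77 ((526.1867065429688, 212.45069885253906), (45.99775695800781, 11.40479850769043), 65.27294921875) medz 0.10990223617612982
```

View pics/t1.png

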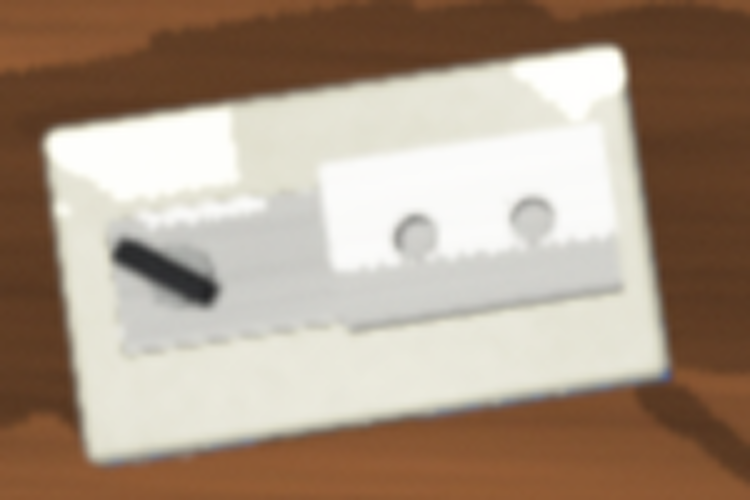

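The crop shows the bores at about (278,247.4) and (301.2,243.8) in full-image pixels. The wing runs from (219.4,250) to (237,259).

```bash
python3 - <<'E'
from h import *
np.set_printoptions(precision=4,suppress=True)
t=load("top0.npz");s=load("side0.npz")
U=np.array([277.6,300.8,401.5,466.8]);V=np.array([247.0,243.4,0,0])
B=plane(t,U[:2],V[:2],.095);print("bores top",B,np.linalg.norm(B[0]-B[1]),np.degrees(np.arctan2(-(B[0]-B[1])[0],(B[0]-B[1])[1])))
def proj(c,p):
    q=(np.asarray(p)-c["T"][:3,3])@c["T"][:3,:3]; f=foc(c); return c["cx"]+f*q[...,0]/-q[...,2], c["cy"]-f*q[...,1]/-q[...,2]
print("in side",proj(s,B))
for c,n in((t,"top"),(s,"side")):
    g=c["pixels"].max(2); P=cloud(c)
    m=((g<75)&(P[...,2]>.078)&(P[...,2]<.12)&(abs(P[...,0]-.52)<.07)&(abs(P[...,1]-.21)<.06)).astype(np.uint8)
    v,u=np.nonzero(m); q=P[m>0]; tt=q[q[:,2]>.106]
    print(n,"wing",len(q),"top med",tt.mean(0),cv2.minAreaRect((tt[:,:2]*1000).astype(np.float32)))
    k,l,st,ce=cv2.connectedComponentsWithStats(m); print(ce[1:],st[1:,4])
    w=plane(c,u[q[:,2]>.106],v[q[:,2]>.106],.11);print(" plane .11",w.mean(0),cv2.minAreaRect((w[:,:2]*1000).astype(np.float32)))
    hs=cv2.cvtColor(c["pixels"],cv2.COLOR_BGR2HSV); pm=cv2.inRange(hs,(120,60,30),(150,255,255))>0
    for (x,y),h in (((.5024,-.1496),.115),((.521,-.2833),.115)):
        mm=pm&(np.hypot(P[...,0]-x,P[...,1]-y)<.02)&(abs(P[...,2]-h)<.006)
        v,u=np.nonzero(mm);w=plane(c,u,v,h);print(" cap",len(u),w.mean(0),cv2.minEnclosingCircle((w[:,:2]*1000).astype(np.float32)))
cv2.imwrite("pics/s1.png",cv2.resize(s["pixels"][170:290,240:380],None,fx=5,fy=5,interpolation=cv2.INTER_CUBIC))
E
```

```text
bores top [[0.5441 0.112  0.095 ]
 [0.5532 0.0633 0.095 ]] 0.04951574100356816 10.62974556233573
in side (array([308.4384, 319.3822]), array([210.1031, 221.2672]))
top wing 87 top med [0.5253 0.2134 0.1103] ((525.622802734375, 214.4722900390625), (42.96461868286133, 8.410572052001953), 65.38202667236328)
[[227.7241 254.0345]] [87]
 plane .11 [0.5254 0.2135 0.11  ] ((525.41357421875, 213.96685791015625), (42.81195068359375, 8.300148010253906), 65.28024291992188)
 cap 53 [ 0.5024 -0.149   0.115 ] ((502.22113037109375, -148.66281127929688), 8.630888938903809)
 cap 60 [ 0.5211 -0.2827  0.115 ] ((521.6904907226562, -282.337646484375), 9.660449028015137)
side wing 129 top med [0.526  0.2108 0.1102] ((526.3292846679688, 212.51614379882812), (45.73372268676758, 11.22494888305664), 64.36395263671875)
[[288.4884 188.5426]] [129]
 plane .11 [0.5261 0.2113 0.11  ] ((526.2183837890625, 211.32699584960938), (48.5687141418457, 12.276838302612305), 65.14139556884766)
 cap 106 [ 0.5014 -0.1551  0.115 ] ((501.565673828125, -155.1624755859375), 12.817044258117676)
 cap 153 [ 0.5197 -0.2876  0.115 ] ((519.3162841796875, -287.91888427734375), 13.080613136291504)
```

View pics/s1.png

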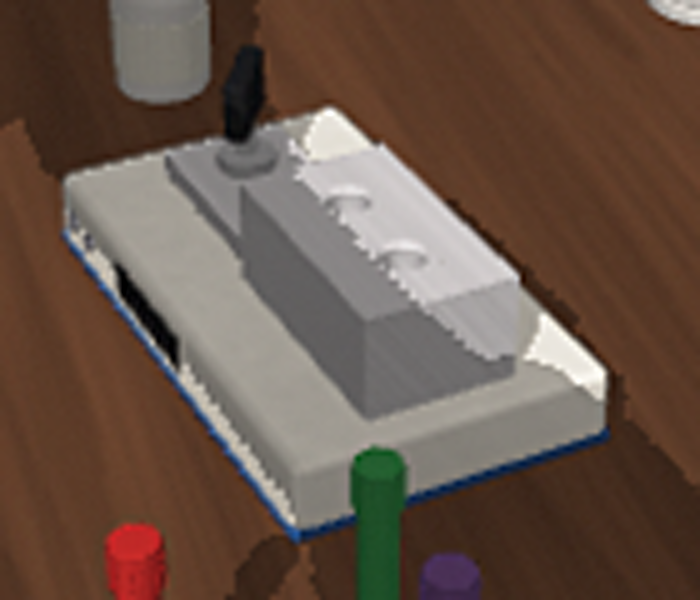

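```bash
R='[[0.67,0.9,0],[0,0,0.82]]'; 
python3 -m crank '{"steps":[[[0.67,0.9,0],[0,0,0.82]],[[0.67,0.9,0],[0,0,0.82]],[[0.67,0.9,0],[0,0,0.82]],[[0.67,0.9,0],[0,0,0.82]],[[0.67,0.9,0],[0,0,0.82]],[[0.67,0.9,0],[0,0,0.82]],[[0.67,0.9,0],[0,0,0.82]],[[0.67,0.9,0],[0,0,0.82]],[[0.67,0.9,0],[0,0,0.82]],[[0.67,0.9,0],[0,0,0.82]]]}' 45 20
python3 -m crank '{"steps":[[[0.67,0.9,0],[0,0,0.82]],[[0.67,0.9,0],[0,0,0.82]],[[0.67,0.9,0],[0,0,0.82]],[[0.67,0.9,0],[0,0,0.82]],[[0.67,0.9,0],[0,0,0.82]],[[0.67,0.9,0],[0,0,0.82]],[[0.67,0.9,0],[0,0,0.82]],[[0.67,0.9,0],[0,0,0.82]],[[0.67,0.9,0],[0,0,0.82]],[[0,0,0],[0,0,0]]]}'
cat > st.py <<'E'
from bench import monitor
import numpy as np,sys
from scipy.spatial.transform import Rotation as R
s=monitor.read_state();M=R.from_quat(s["eef_rot"]).as_matrix();np.set_printoptions(precision=4,suppress=True)
print("t%.2f"%s["time"],s["ee_pos"],"closeyaw %.1f"%np.degrees(np.arctan2(M[1,1],M[0,1])),"tilt",M[:2,2],"F",s["ft_force"],"T",s["torque"],"w %.4f g %.1f"%(s["width"],s["grip_force"]),"j",s["joint_positions"])
if len(sys.argv)>4:
    t=np.array([float(a) for a in sys.argv[1:5]]);print("units",(t[:3]-s["ee_pos"])/.025,(t[3]-np.degrees(np.arctan2(M[1,1],M[0,1])))/5)
E
python3 st.py .502 -.149 .088 7.9
```

```text
time: 0.93
ee_pos: [0.3364, -0.3756, 0.2223]
eef_rot: [0.88, 0.476, -0.0, -0.0]
ft_force: [0.7, 0.2, 0.1]
width: 0.0454
grip_force: 0.0
time: 1.77
ee_pos: [0.4892, -0.1688, 0.2225]
eef_rot: [0.681, 0.732, 0.001, -0.0]
ft_force: [-0.4, 0.2, 0.2]
width: 0.0446
grip_force: 0.0
t1.77 [ 0.4892 -0.1688  0.2225] closeyaw 4.2 tilt [0.0011 0.0023] F [-0.3655  0.2319  0.2006] T [-0.0141 -0.0441 -0.0104] w 0.0446 g 0.0 j [ 0.7812  0.1377 -0.5796  1.717   0.0754  1.3092  0.2594]
units [ 0.5122  0.7903 -5.3802] 0.7434815047690361
```

```bash

python3 -m crank '{"steps":[[[0.51,0.79,-0.5],[0,0,0.74]],[[0,0,-0.8],[0,0,0]],[[0,0,-0.7],[0,0,0]],[[0,0,0],[0,0,0]]]}' >/dev/null
python3 st.py .502 -.149 .088 7.9
python3 - <<'E'
from bench import cams
from h import *
a=cams.camera("side")["pixels"];b=cams.camera("top")["pixels"]
A=cv2.resize(a[230:380,270:420],(600,600));B=cv2.resize(b[230:305,365:390+85][:, :50],(200,300))
cv2.imwrite("pics/g1.png",A)
E
```

```text
t2.10 [ 0.4974 -0.1541  0.1691] closeyaw 7.2 tilt [-0.0051  0.002 ] F [-0.6818 -0.5572 -0.5641] T [ 0.03   -0.0744  0.0076] w 0.0453 g 0.0 j [ 0.7496  0.195  -0.5937  1.7754  0.1149  1.2114  0.2502]
units [ 0.1824  0.2044 -3.2448] 0.13017845208872067
```

View pics/g1.png

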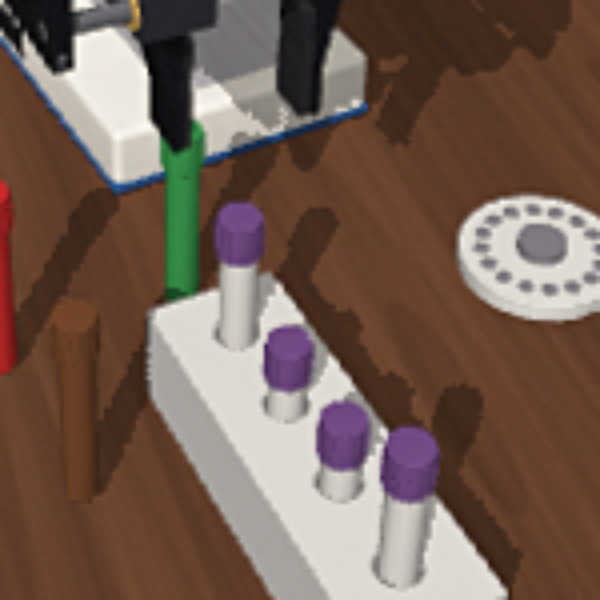

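The side crop shows the fingers straddling the first tall tube (240,230), with the green look-alike behind it at (185,200).

```bash

python3 -m crank '{"steps":[[[0,0,-0.8],[0,0,0]],[[0,0,0],[0,0,0]],[[0,0,0],[0,0,0]],[[0,0,0],[0,0,0]]]}' >/dev/null
python3 st.py .502 -.149 .087 7.9
```

```text
t2.53 [ 0.4999 -0.1549  0.1539] closeyaw 7.2 tilt [ 0.0012 -0.0004] F [ 0.2495 -0.1218  1.5749] T [-0.0015 -0.1357  0.0366] w 0.0447 g 0.0 j [ 0.7461  0.2102 -0.5925  1.7932  0.1268  1.1749  0.2406]
units [ 0.0855  0.2362 -2.6759] 0.13814376248413396
```

```bash

python3 -m crank '{"steps":[[[0.08,0.16,-0.4],[0,0,0.14]],[[0,0,-0.8],[0,0,0]],[[0,0,-0.8],[0,0,0]],[[0,0,-0.6],[0,0,0]],[[0,0,0],[0,0,0]],[[0,0,0],[0,0,0]],[[0,0,0],[0,0,0]]]}' >/dev/null
python3 st.py .502 -.151 .087 7.9
python3 -m crank '{"steps":[[[0,0,0],[0,0,0]],[[0,0,0],[0,0,0]],[[0,0,0],[0,0,0]],[[0,0,0],[0,0,0]],[[0,0,0],[0,0,0]],[[0,0,0],[0,0,0]]]}' 5 15 >/dev/null
python3 st.py .502 -.151 .087 7.9
```

```text
t3.12 [ 0.5022 -0.1506  0.0886] closeyaw 7.9 tilt [ 0.0014 -0.0003] F [ 0.8338 -0.0962  0.0943] T [-0.0205 -0.1142  0.0268] w 0.0450 g 0.0 j [ 0.7206  0.2877 -0.5851  1.8578  0.1819  1.0478  0.202 ]
units [-0.0062 -0.0158 -0.0656] -0.009908970799037497
t3.62 [ 0.5015 -0.1507  0.0878] closeyaw 7.9 tilt [ 0.0004 -0.0001] F [1.0889 0.2331 1.2697] T [ 0.0313 -0.116  -0.0085] w 0.0183 g 15.0 j [ 0.7206  0.2883 -0.5847  1.859   0.1823  1.047   0.2016]
units [ 0.0181 -0.0117 -0.0314] -0.005385293391575096
```

```bash

python3 -m crank '{"steps":[[[0,0,0.6],[0,0,0]],[[0,0,0.9],[0,0,0]],[[0,0,0.9],[0,0,0]],[[0,0,0.9],[0,0,0]],[[0,0,0.9],[0,0,0]],[[0,0,0.9],[0,0,0]],[[0,0,0.6],[0,0,0]],[[0.1,0.3,0.3],[0,0,0]],[[0.2,0.6,0],[0,0,0.1]],[[0.2,0.9,0],[0,0,0.1]]]}' - 25 >/dev/null
python3 st.py .544 .110 .24 10.6
python3 -m crank '{"steps":[[[0.2,0.9,0],[0,0,0.1]],[[0.2,0.9,0],[0,0,0.1]],[[0.2,0.9,0],[0,0,0.1]],[[0.2,0.9,0],[0,0,0]],[[0.2,0.9,0],[0,0,0]],[[0.2,0.9,0],[0,0,0]],[[0.2,0.9,0],[0,0,0]],[[0,0.9,0],[0,0,0]],[[0,0.9,0],[0,0,0]],[[0,0.54,0],[0,0,0]]]}' >/dev/null
python3 -m crank '{"steps":[[[0,0,0],[0,0,0]],[[0,0,0],[0,0,0]],[[0,0,0],[0,0,0]],[[0,0,0],[0,0,0]]]}' >/dev/null
python3 st.py .544 .110 .24 10.6
```

```text
t4.45 [ 0.514  -0.1057  0.2369] closeyaw 8.8 tilt [-0.0003 -0.0001] F [-0.0475  0.6509 -1.1629] T [ 0.0211 -0.0944  0.0146] w 0.0181 g 25.0 j [ 0.6979  0.154  -0.6383  1.6753  0.0941  1.3435  0.1979]
units [1.1998 8.6269 0.1241] 0.3565244845455918
t5.62 [0.5489 0.1095 0.237 ] closeyaw 10.4 tilt [-0.0006 -0.0003] F [ 0.6801  0.23   -0.095 ] T [ 0.0152 -0.1293  0.0424] w 0.0177 g 25.0 j [ 0.3764  0.2659 -0.7745  1.5831  0.1887  1.3705 -0.2373]
units [-0.1943  0.019   0.1198] 0.04645377468469434
```

```bash

python3 -m crank '{"steps":[[[-0.19,0,-0.4],[0,0,0]],[[0,0,-0.8],[0,0,0]],[[0,0,-0.8],[0,0,0]],[[0,0,0],[0,0,0]],[[0,0,0],[0,0,0]],[[0,0,0],[0,0,0]]]}' >/dev/null
python3 st.py .544 .110 .12 10.6
python3 - <<'E'
from bench import cams
from h import *
for n in("side","top"): np.savez(n+"1.npz",**cams.camera(n))
a=load("side1.npz")["pixels"];b=load("top1.npz")["pixels"]
A=cv2.resize(a[160:240,270:350],(560,560),interpolation=cv2.INTER_CUBIC)
cv2.imwrite("pics/g2.png",A)
E
```

```text
t6.12 [0.5447 0.1101 0.1886] closeyaw 10.4 tilt [0.001  0.0002] F [ 0.189   0.1389 -0.1109] T [ 0.0508 -0.1267 -0.0216] w 0.0177 g 25.0 j [ 0.373   0.2892 -0.7701  1.6627  0.2093  1.2737 -0.2565]
units [-0.0263 -0.0039 -2.7451] 0.0421494340947838
```

View pics/g2.png

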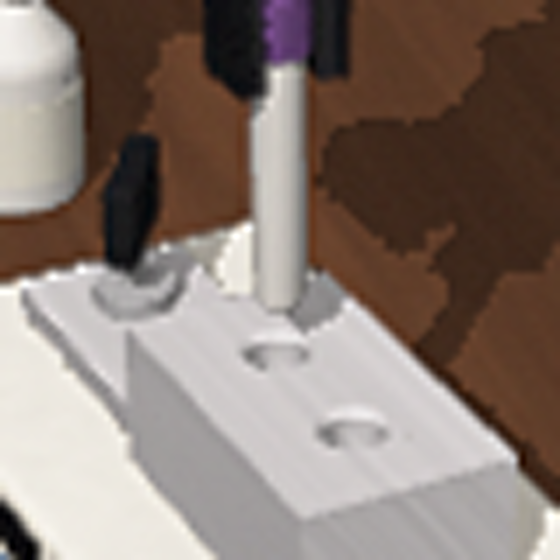

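The crop shows the tube foot's lower edge at about (277,308) and bore 0 centred at (277,354). That is well aligned across the view, but the alignment in depth needs checking.

```bash
python3 - <<'E'
from h import *
np.set_printoptions(precision=4,suppress=True)
s=load("side1.npz");P=cloud(s);p=s["pixels"]
def proj(c,p):
    q=(np.asarray(p)-c["T"][:3,3])@c["T"][:3,:3]; f=foc(c); return np.stack([c["cx"]+f*q[...,0]/-q[...,2], c["cy"]-f*q[...,1]/-q[...,2]],-1)
print("side bores->",plane(s,np.array([309.2,320.0]),np.array([210.2,221.3]),.095))
# tube body points by depth: z .12-.17
roi=np.zeros((480,640),bool);roi[165:207,300:318]=1
for zl,zh in((.107,.115),(.115,.13),(.13,.145),(.145,.16),(.16,.175)):
    m=roi&(P[...,2]>zl)&(P[...,2]<zh)&(abs(P[...,0]-.545)<.02)&(abs(P[...,1]-.105)<.03)
    q=P[m]; print(zl,len(q),q.mean(0) if len(q) else "",q.min(0) if len(q) else "",q.max(0) if len(q) else "")
a=np.linspace(0,2*np.pi,9)
print("foot pred",proj(s,np.array([.5447,.1101,.1108])),"rows of rim r5",proj(s,np.array([.5447,.1101-.005,.1108])), "foot at z.115 ", proj(s,np.array([.5447,.1101,.1158])))
print("grip cap pred",proj(s,np.array([.5447,.1101,.2058])))
g=cv2.cvtColor(p,cv2.COLOR_BGR2GRAY);print(g[196:216,302:318])
t=load("top1.npz")
m=(cloud(s)[...,2]>.14)
E
```

```text
side bores-> [[0.5456 0.1111 0.095 ]
 [0.5544 0.0628 0.095 ]]
0.107 3 [0.5452 0.1062 0.1132] [0.5427 0.1042 0.1115] [0.5476 0.11   0.1143]
0.115 44 [0.5447 0.1039 0.1233] [0.5378 0.0991 0.1152] [0.5526 0.1119 0.1298]
0.13 52 [0.5439 0.1036 0.1379] [0.5375 0.0996 0.1304] [0.5525 0.1116 0.1449]
0.145 50 [0.5442 0.1032 0.153 ] [0.5375 0.0993 0.1458] [0.5522 0.1096 0.16  ]
0.16 54 [0.5444 0.1034 0.1678] [0.5373 0.0993 0.1604] [0.5526 0.1092 0.1747]
foot pred [308.9135 204.1053] rows of rim r5 [309.5865 205.2686] foot at z.115  [308.9025 202.057 ]
grip cap pred [308.6934 162.9148]
[[235 230 232 227 159 187 201 198 190 174 144 106  67  75  76  76]
 [232 229 231 227 158 186 200 198 189 173 143 104  67  67  74  76]
 [231 229 230 225 162 186 200 198 189 171 141 108 107  61  89  76]
 [231 229 229 227 184 185 201 197 188 170 139 124 177 127 144  97]
 [233 231 232 229 182 184 200 198 188 170 139 110 140 141 144 141]
 [230 226 231 226 173 185 200 198 187 169 139 114 143 138 139 143]
 [185 179 199 196 172 182 200 199 190 171 136 130 143 141 138 137]
 [205 202 201 203 199 176 197 192 185 159 116 141 142 142 139 133]
 [205 206 203 201 205 199 165 157 146 105 135 139 140 140 138 135]
 [204 207 206 202 201 203 206 207 199 141 130 134 134 137 152 167]
 [202 203 206 206 203 203 204 208 210 200 141 130 148 164 220 215]
 [203 202 204 207 213 221 222 227 230 223 211 159 214 211 209 209]
 [207 203 200 205 223 226 219 226 228 230 231 219 204 204 205 205]
 [207 205 189 175 156 157 175 182 184 183 173 190 198 204 203 204]
 [205 205 170 118 127 161 183 191 191 187 172 144 185 204 203 203]
 [204 207 201 141 136 155 183 197 195 189 175 165 192 204 201 202]
 [205 206 210 211 178 147 190 197 204 198 196 204 204 204 202 201]
 [201 203 205 208 211 210 205 203 204 207 206 203 202 202 204 205]
 [203 202 203 205 205 208 206 202 200 204 207 205 202 200 203 204]
 [207 203 202 204 204 206 207 205 201 200 204 207 205 202 201 202]]
```

```bash

python3 -m crank '{"steps":[[[0.02,0.08,0],[0,0,0]],[[0,0,-0.3],[0,0,0]],[[0,0,-0.3],[0,0,0]],[[0,0,-0.3],[0,0,0]],[[0,0,0],[0,0,0]],[[0,0,0],[0,0,0]],[[0,0,0],[0,0,0]]]}' >/dev/null
python3 st.py .545 .112 .128 10.6
python3 -m crank '{"steps":[[[0,0,-0.2],[0,0,0]],[[0,0,-0.2],[0,0,0]],[[0,0,0],[0,0,0]],[[0,0,0],[0,0,0]]]}' >/dev/null
python3 st.py .545 .112 .128 10.6
```

```text
t6.80 [0.5446 0.1124 0.1651] closeyaw 10.4 tilt [-0.0001  0.0001] F [-0.1831  0.3592  0.433 ] T [-0.0328 -0.1299 -0.0559] w 0.0179 g 25.0 j [ 0.3624  0.3122 -0.7656  1.69    0.2275  1.2313 -0.2733]
units [ 0.0144 -0.0175 -1.482 ] 0.03238549643600237
t7.13 [0.5445 0.1122 0.1547] closeyaw 10.4 tilt [-0.0006 -0.    ] F [-0.7951 -0.5122 -0.5003] T [-0.0495 -0.0897  0.0242] w 0.0178 g 25.0 j [ 0.3593  0.3219 -0.7628  1.7023  0.2354  1.2125 -0.2791]
units [ 0.0217 -0.0099 -1.0673] 0.03458842254564729
```

```bash

python3 -m crank '{"steps":[[[0,0,-0.3],[0,0,0]],[[0,0,-0.3],[0,0,0]],[[0,0,-0.3],[0,0,0]],[[0,0,0],[0,0,0]],[[0,0,0],[0,0,0]],[[0,0,0],[0,0,0]]]}' >/dev/null
python3 st.py .545 .112 .128 10.6
python3 -m crank '{"steps":[[[0,0,-0.15],[0,0,0]],[[0,0,0],[0,0,0]],[[0,0,0],[0,0,0]],[[0,0,0],[0,0,0]]]}' >/dev/null
python3 st.py .545 .112 .128 10.6
```

```text
t7.63 [0.5447 0.1124 0.1326] closeyaw 10.4 tilt [0.0001 0.0002] F [-0.2702  0.1538 -1.1962] T [-0.0123 -0.1039 -0.0312] w 0.0185 g 25.0 j [ 0.3514  0.3445 -0.756   1.7266  0.2541  1.1713 -0.293 ]
units [ 0.0112 -0.0166 -0.1844] 0.033293908342803394
t7.97 [0.5447 0.1124 0.1289] closeyaw 10.4 tilt [0.0003 0.    ] F [ 0.5772 -0.1596 -0.4014] T [-0.0305 -0.1132  0.0231] w 0.0183 g 25.0 j [ 0.35    0.3482 -0.7547  1.7306  0.2574  1.1645 -0.2955]
units [ 0.0108 -0.0144 -0.0375] 0.03426911653663112
```

```bash

python3 -m crank '{"steps":[[[0,0,-0.03],[0,0,0]],[[0,0,0],[0,0,0]],[[0,0,0],[0,0,0]],[[0,0,0],[0,0,0]],[[0,0,0.4],[0,0,0]],[[0,0,0.8],[0,0,0]],[[0,0,0.9],[0,0,0]],[[0,0,0.9],[0,0,0]],[[0,0,0.5],[0,0,0]],[[0,-0.5,0],[0,0,0]]]}' 45 >/dev/null
python3 st.py .521 -.2835 .20 7.9
python3 -m crank '{"steps":[[[-0.06,-0.9,0],[0,0,0]],[[-0.06,-0.9,0],[0,0,0]],[[-0.06,-0.9,0],[0,0,0]],[[-0.06,-0.9,0],[0,0,0]],[[-0.06,-0.9,0],[0,0,0]],[[-0.06,-0.9,0],[0,0,-0.1]],[[-0.06,-0.9,0],[0,0,-0.1]],[[-0.06,-0.9,0],[0,0,-0.1]],[[-0.06,-0.9,0],[0,0,-0.1]],[[-0.06,-0.9,0],[0,0,-0.1]]]}' >/dev/null
python3 -m crank '{"steps":[[[-0.06,-0.9,0],[0,0,0]],[[-0.06,-0.9,0],[0,0,0]],[[-0.06,-0.9,0],[0,0,0]],[[-0.06,-0.9,0],[0,0,0]],[[-0.06,-0.9,0],[0,0,0]],[[-0.06,-0.9,0],[0,0,0]],[[0,0,0],[0,0,0]],[[0,0,0],[0,0,0]],[[0,0,0],[0,0,0]]]}' >/dev/null
python3 st.py .521 -.2835 .088 7.9
python3 - <<'E'
from bench import cams
from h import *
np.set_printoptions(precision=4,suppress=True)
c=cams.camera("top");P=cloud(c);pm=cv2.inRange(cv2.cvtColor(c["pixels"],cv2.COLOR_BGR2HSV),(120,60,30),(150,255,255))>0
m=pm&(P[...,2]>.14)&(P[...,2]<.17)&(P[...,1]>0);v,u=np.nonzero(m);print("placed cap",len(u),np.percentile(P[m][:,2],[10,50,90]),plane(c,u,v,.155).mean(0))
E
```

```text
t8.80 [0.5456 0.1029 0.2193] closeyaw 10.6 tilt [0.0051 0.0018] F [ 0.8779 -0.0907 -0.632 ] T [-0.0086 -0.1075  0.0208] w 0.0451 g 0.0 j [ 0.3939  0.2608 -0.7739  1.6256  0.1869  1.326  -0.2222]
units [ -0.9855 -15.4548  -0.773 ] -0.5451420196603618
t10.38 [ 0.5208 -0.2593  0.2156] closeyaw 8.0 tilt [0.0002 0.0007] F [0.2368 0.3618 0.8169] T [ 0.0375 -0.1083  0.0009] w 0.0447 g 0.0 j [ 0.8374  0.2894 -0.548   1.5661  0.153   1.3294  0.4102]
units [ 0.0066 -0.9662 -5.1052] -0.012327367743555051
placed cap 58 [0.1542 0.1558 0.1575] [0.5454 0.1121 0.155 ]
```

```bash

python3 -m crank '{"steps":[[[0,-0.5,0],[0,0,0]],[[0,-0.47,-0.3],[0,0,0]],[[0,0,-0.9],[0,0,0]],[[0,0,-0.9],[0,0,0]],[[0,0,-0.6],[0,0,0]],[[0,0,0],[0,0,0]],[[0,0,0],[0,0,0]],[[0,0,0],[0,0,0]]]}' >/dev/null
python3 st.py .521 -.2835 .088 7.9
```

```text
t11.10 [ 0.5211 -0.2851  0.149 ] closeyaw 7.9 tilt [ 0.0011 -0.0006] F [-0.0128  0.1657  0.1778] T [-0.0058 -0.1364 -0.0017] w 0.0452 g 0.0 j [ 0.8493  0.3625 -0.5248  1.6196  0.1913  1.2096  0.4231]
units [-0.005   0.0623 -2.4398] -0.002945525175733188
```

```bash

python3 -m crank '{"steps":[[[0,0.06,-0.4],[0,0,0]],[[0,0,-0.8],[0,0,0]],[[0,0,-0.8],[0,0,0]],[[0,0,-0.4],[0,0,0]],[[0,0,0],[0,0,0]],[[0,0,0],[0,0,0]],[[0,0,0],[0,0,0]]]}' >/dev/null
python3 st.py .521 -.2835 .088 7.9
python3 -m crank '{"steps":[[[0,0,0],[0,0,0]],[[0,0,0],[0,0,0]],[[0,0,0],[0,0,0]],[[0,0,0],[0,0,0]],[[0,0,0],[0,0,0]],[[0,0,0],[0,0,0]]]}' 5 25 >/dev/null
python3 st.py .521 -.2835 .088 7.9
python3 -m crank '{"steps":[[[0,0,0.6],[0,0,0]],[[0,0,0.9],[0,0,0]],[[0,0,0.9],[0,0,0]],[[0,0,0.9],[0,0,0]],[[0,0,0.9],[0,0,0]],[[0,0,0.9],[0,0,0]],[[0,0,0.6],[0,0,0]],[[0,0.3,0.3],[0,0,0]],[[0.1,0.6,0],[0,0,0.1]],[[0.1,0.9,0],[0,0,0.1]]]}' >/dev/null
python3 st.py .5535 .0633 .24 10.6
```

```text
t11.68 [ 0.5214 -0.2832  0.0893] closeyaw 7.9 tilt [ 0.0017 -0.0008] F [-0.0845 -0.6284  1.3168] T [ 0.0037 -0.0949 -0.002 ] w 0.0449 g 0.0 j [ 0.8355  0.4198 -0.5131  1.6805  0.2267  1.099   0.3947]
units [-0.0176 -0.0136 -0.0532] -0.006587607191642064
t12.18 [ 0.5207 -0.283   0.0882] closeyaw 7.9 tilt [ 0.0003 -0.0001] F [-0.3889 -0.015   1.7729] T [ 0.0063 -0.0418 -0.0233] w 0.0179 g 25.0 j [ 0.8355  0.4206 -0.5127  1.6819  0.2269  1.0983  0.3946]
units [ 0.0105 -0.021  -0.01  ] -0.005778796750790427
t13.02 [ 0.5253 -0.2379  0.2372] closeyaw 8.8 tilt [-0.0005  0.    ] F [-0.2375 -0.3774 -0.9858] T [ 0.0425 -0.1705 -0.0617] w 0.0181 g 25.0 j [ 0.8164  0.2676 -0.5641  1.5474  0.1449  1.3691  0.3934]
units [ 1.1293 12.0481  0.1107] 0.35327127064219715
```

```bash

python3 -m crank '{"steps":[[[0.1,0.9,0],[0,0,0.1]],[[0.1,0.9,0],[0,0,0.1]],[[0.1,0.9,0],[0,0,0.1]],[[0.1,0.9,0],[0,0,0]],[[0.1,0.9,0],[0,0,0]],[[0.1,0.9,0],[0,0,0]],[[0.1,0.9,0],[0,0,0]],[[0.1,0.9,0],[0,0,0]],[[0.1,0.9,0],[0,0,0]],[[0.1,0.9,0],[0,0,0]]]}' >/dev/null
python3 -m crank '{"steps":[[[0.1,0.9,0],[0,0,0]],[[0,0.9,0],[0,0,0]],[[0,0.9,0],[0,0,0]],[[0,0.4,0],[0,0,0]],[[0,0,0],[0,0,0]],[[0,0,0],[0,0,0]],[[0,0,0],[0,0,0]]]}' >/dev/null
python3 st.py .554 .0645 .186 10.6
```

```text
t14.43 [0.5531 0.0631 0.2375] closeyaw 10.4 tilt [-0.0007 -0.0007] F [-0.0329 -0.1132  0.5038] T [-0.0887 -0.1439 -0.0331] w 0.0181 g 25.0 j [ 0.4434  0.2527 -0.7497  1.5908  0.1753  1.3679 -0.1454]
units [ 0.0377  0.0548 -2.061 ] 0.04962967694610896
```

```bash

python3 -m crank '{"steps":[[[0.03,0.05,-0.4],[0,0,0]],[[0,0,-0.8],[0,0,0]],[[0,0,-0.8],[0,0,0]],[[0,0,0],[0,0,0]],[[0,0,0],[0,0,0]],[[0,0,0],[0,0,0]]]}' >/dev/null
python3 st.py .554 .0645 .165 10.6
python3 - <<'E'
from bench import cams
from h import *
np.set_printoptions(precision=4,suppress=True)
s=cams.camera("side");P=cloud(s)
m=(P[...,2]>.118)&(P[...,2]<.17)&(abs(P[...,0]-.554)<.02)&(abs(P[...,1]-.06)<.014)
q=P[m];print(len(q),np.percentile(q,[1,50,99],axis=0))
E
```

```text
t14.93 [0.5543 0.0655 0.1888] closeyaw 10.4 tilt [0.0007 0.0002] F [ 0.2949 -0.4033  0.0641] T [-0.0249 -0.1204 -0.0018] w 0.0186 g 25.0 j [ 0.4324  0.2897 -0.7447  1.6568  0.2039  1.2742 -0.1701]
units [-0.012  -0.0382 -0.9517] 0.0429131396205424
180 [[0.5469 0.0539 0.119 ]
 [0.5529 0.0568 0.1445]
 [0.5612 0.0651 0.1688]]
```

```bash

python3 -m crank '{"steps":[[[-0.01,-0.03,0],[0,0,0]],[[0,0,-0.3],[0,0,0]],[[0,0,-0.3],[0,0,0]],[[0,0,-0.3],[0,0,0]],[[0,0,0],[0,0,0]],[[0,0,0],[0,0,0]],[[0,0,0],[0,0,0]]]}' >/dev/null
python3 st.py .554 .0645 .128 10.6
python3 -m crank '{"steps":[[[0,0,-0.2],[0,0,0]],[[0,0,-0.2],[0,0,0]],[[0,0,0],[0,0,0]],[[0,0,0],[0,0,0]]]}' >/dev/null
python3 st.py .554 .0645 .128 10.6
```

```text
t15.57 [0.5537 0.0652 0.1656] closeyaw 10.4 tilt [-0.0001  0.0001] F [ 0.0835 -0.0981 -0.0329] T [ 0.0377 -0.1071 -0.0037] w 0.0179 g 25.0 j [ 0.4274  0.3089 -0.74    1.6868  0.219   1.2311 -0.1803]
units [ 0.0133 -0.0269 -1.5031] 0.032532744920009904
t15.90 [0.5534 0.065  0.1552] closeyaw 10.4 tilt [-0.0006  0.    ] F [0.0415 0.4292 0.4166] T [-0.0239 -0.083  -0.0121] w 0.0180 g 25.0 j [ 0.4245  0.3185 -0.7374  1.6992  0.2265  1.2122 -0.186 ]
units [ 0.0231 -0.022  -1.0866] 0.03371946696281043
```

```bash

python3 -m crank '{"steps":[[[0,0,-0.3],[0,0,0]],[[0,0,-0.3],[0,0,0]],[[0,0,-0.3],[0,0,0]],[[0,0,-0.15],[0,0,0]],[[0,0,0],[0,0,0]],[[0,0,0],[0,0,0]],[[0,0,0],[0,0,0]]]}' >/dev/null
python3 st.py .554 .0645 .128 10.6
python3 -m crank '{"steps":[[[0,0,0],[0,0,0]],[[0,0,0],[0,0,0]],[[0,0,0],[0,0,0]],[[0,0,0],[0,0,0]],[[0,0,0.4],[0,0,0]],[[0,0,0.8],[0,0,0]],[[0,0,0.9],[0,0,0]],[[0,0,0.9],[0,0,0]],[[0,0,0.7],[0,0,0]],[[-0.1,0.4,0.4],[0,0,0.5]]]}' 45 >/dev/null
python3 st.py .5255 .214 .23 155
```

```text
t16.48 [0.5536 0.0651 0.1291] closeyaw 10.4 tilt [-0.0003  0.0001] F [0.4332 0.1697 0.1253] T [ 0.0039 -0.1482 -0.0629] w 0.0180 g 25.0 j [ 0.4157  0.3449 -0.7299  1.7279  0.2478  1.1637 -0.2019]
units [ 0.0176 -0.0256 -0.0445] 0.032787126130894254
t17.32 [0.5524 0.0735 0.2349] closeyaw 12.7 tilt [ 0.0033 -0.0006] F [-0.1274 -0.4085 -0.2174] T [-0.0649 -0.1511  0.0119] w 0.0455 g 0.0 j [ 0.4348  0.2548 -0.7617  1.5963  0.1805  1.3594 -0.126 ]
units [-1.0759  5.6203 -0.196 ] 28.452059440203563
```

```bash

python3 -m crank '{"steps":[[[-0.1,0.6,0],[0,0,1]],[[-0.1,0.6,0],[0,0,1]],[[-0.1,0.6,0],[0,0,1]],[[-0.1,0.6,0],[0,0,1]],[[-0.1,0.6,0],[0,0,1]],[[-0.1,0.6,0],[0,0,1]],[[-0.1,0.6,0],[0,0,1]],[[-0.1,0.6,0],[0,0,1]],[[-0.1,0.6,0],[0,0,1]],[[-0.1,0.2,0],[0,0,1]]]}' >/dev/null
python3 -m crank '{"steps":[[[0,0,0],[0,0,1]],[[0,0,0],[0,0,1]],[[0,0,0],[0,0,1]],[[0,0,0],[0,0,1]],[[0,0,0],[0,0,1]],[[0,0,0],[0,0,1]],[[0,0,0],[0,0,1]],[[0,0,0],[0,0,1]],[[0,0,0],[0,0,1]],[[0,0,0],[0,0,1]]]}' >/dev/null
python3 st.py .5255 .214 .23 155
python3 - <<'E'
from bench import cams
from h import *
np.set_printoptions(precision=4,suppress=True)
c=cams.camera("top");np.savez("top2.npz",**c);P=cloud(c);pm=cv2.inRange(cv2.cvtColor(c["pixels"],cv2.COLOR_BGR2HSV),(120,60,30),(150,255,255))>0
m=pm&(P[...,2]>.14)&(P[...,2]<.17)&(P[...,1]>0);k,l=cv2.connectedComponents(m.astype(np.uint8))
for i in range(1,k):
  v,u=np.nonzero(l==i);print(len(u),np.percentile(P[l==i][:,2],[10,50,90]),plane(c,u,v,.155).mean(0))
E
```

```text
t18.98 [0.5262 0.2151 0.2327] closeyaw 113.2 tilt [0.0005 0.    ] F [-0.7547  0.4232  0.1729] T [ 0.1213 -0.1827  0.0872] w 0.0450 g 0.0 j [ 0.4074  0.398  -1.1076  1.558   0.3593  1.4084  1.2478]
units [-0.0291 -0.0433 -0.1068] 8.365925594992996
62 [0.1533 0.1551 0.1579] [0.5531 0.0636 0.155 ]
60 [0.154  0.1554 0.1572] [0.5453 0.1123 0.155 ]
```

```bash

python3 -m crank '{"steps":[[[0,0,0],[0,0,1]],[[0,0,0],[0,0,1]],[[0,0,0],[0,0,1]],[[0,0,0],[0,0,1]],[[0,0,-0.4],[0,0,1]],[[0,0,-0.5],[0,0,1]],[[0,0,-0.5],[0,0,1]],[[0,0,-0.5],[0,0,1]],[[-0.03,-0.04,-0.5],[0,0,0.2]],[[0,0,0],[0,0,0]]]}' >/dev/null
python3 -m crank '{"steps":[[[0,0,0],[0,0,0]],[[0,0,0],[0,0,0]]]}' >/dev/null
python3 st.py .5255 .214 .09 155
python3 - <<'E'
from bench import cams
from h import *
a=cams.camera("side")["pixels"]
cv2.imwrite("pics/g3.png",cv2.resize(a[120:220,240:340],(600,600),interpolation=cv2.INTER_CUBIC))
E
```

```text
t20.03 [0.5257 0.2143 0.1726] closeyaw 153.8 tilt [0.0006 0.0002] F [ 0.0751 -0.1861 -0.732 ] T [ 0.2012 -0.0566  0.0141] w 0.0453 g 0.0 j [ 0.4678  0.5155 -1.2147  1.6392  0.4951  1.3372  1.8609]
units [-0.0068 -0.0102 -3.3052] 0.2451115759458787
```

View pics/g3.png

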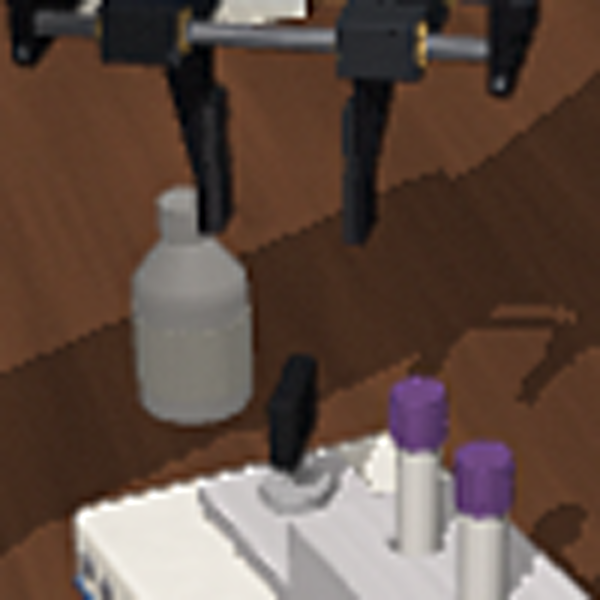

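The crop shows the fingers straddling the wing (293,380), with both tall tubes standing in the block.

```bash

python3 -m crank '{"steps":[[[0,0,-0.5],[0,0,0.25]],[[0,0,-0.6],[0,0,0]],[[0,0,-0.6],[0,0,0]],[[0,0,-0.6],[0,0,0]],[[0,0,-0.6],[0,0,0]],[[0,0,-0.4],[0,0,0]],[[0,0,0],[0,0,0]],[[0,0,0],[0,0,0]],[[0,0,0],[0,0,0]]]}' >/dev/null
python3 st.py .5255 .214 .09 155
python3 -m crank '{"steps":[[[0,0,0],[0,0,0]],[[0,0,0],[0,0,0]],[[0,0,0],[0,0,0]],[[0,0,0],[0,0,0]],[[0,0,0],[0,0,0]],[[0,0,0],[0,0,0]],[[0,0,0],[0,0,0]]]}' 3 30 >/dev/null
python3 st.py .5255 .214 .09 155
```

```text
t20.83 [0.5257 0.2145 0.0898] closeyaw 155.2 tilt [0.0005 0.0006] F [0.3608 1.4767 0.7043] T [ 0.1492 -0.0911 -0.0221] w 0.0449 g 0.0 j [ 0.4199  0.5997 -1.1478  1.726   0.5834  1.2055  1.8258]
units [-0.0064 -0.0206  0.0066] -0.03798410010348903
t21.42 [0.5249 0.2143 0.0894] closeyaw 155.2 tilt [-0.0009 -0.    ] F [-3.8548  0.7968  2.8282] T [ 0.2927  0.7395 -0.0558] w 0.0117 g 30.0 j [ 0.4199  0.5997 -1.1478  1.7271  0.583   1.2059  1.8257]
units [ 0.0245 -0.0129  0.0235] -0.040470213196482516
```

```bash

python3 -m crank '{"steps":[[[-0.03,0.01,0],[0,0,-0.5]],[[0,0,0],[0,0,-0.8]],[[0,0,0],[0,0,-0.8]],[[0,0,0],[0,0,-0.8]],[[0,0,0],[0,0,-0.8]],[[0,0,0],[0,0,-0.8]],[[0,0,0],[0,0,0]],[[0,0,0],[0,0,0]]]}' >/dev/null
python3 st.py .5245 .2145 .09 155
python3 -m crank '{"steps":[[[0,0,0],[0,0,-0.8]],[[0,0,0],[0,0,-0.8]],[[0,0,0],[0,0,-0.8]],[[0,0,0],[0,0,-0.8]],[[0,0,0],[0,0,0]],[[0,0,0],[0,0,0]]]}' >/dev/null
python3 st.py .5245 .2145 .09 155
```

```text
t22.08 [0.5244 0.2147 0.0894] closeyaw 132.8 tilt [-0.0003  0.0001] F [-2.0689  1.6274  1.7747] T [ 0.4231  0.4831 -0.0763] w 0.0118 g 30.0 j [ 0.3753  0.5536 -1.0731  1.7303  0.5234  1.1779  1.4736]
units [ 0.0056 -0.0083  0.0232] 4.435011913322245
t22.58 [0.5242 0.215  0.0894] closeyaw 116.9 tilt [-0.0005  0.0006] F [-4.9438  2.7899  2.8567] T [ 0.7748  0.8692 -0.0614] w 0.0121 g 30.0 j [ 0.3409  0.5252 -1.0195  1.7318  0.4834  1.1615  1.2228]
units [ 0.0129 -0.0204  0.0234] 7.6134684501324275
```

```bash

python3 -m crank '{"steps":[[[0,0,0],[0,0,-0.7]],[[0,0,0],[0,0,-0.7]],[[0,0,0],[0,0,-0.7]],[[0,0,0],[0,0,0]]]}' >/dev/null
python3 st.py .5245 .2145 .09 116.9
for i in 1; do python3 -m crank '{"steps":[[[0,0,0],[0,0,-0.5]],[[0,0,0],[0,0,-0.5]],[[0,0,0],[0,0,0]]]}' >/dev/null; python3 st.py .5245 .2145 .09 116.9; done
python3 -m crank '{"steps":[[[0,0,0],[0,0,-0.5]],[[0,0,0],[0,0,-0.5]],[[0,0,0],[0,0,0]]]}' >/dev/null; python3 st.py .5245 .2145 .09 116.9
python3 -m crank '{"steps":[[[0,0,0],[0,0,-0.5]],[[0,0,0],[0,0,-0.5]],[[0,0,0],[0,0,0]]]}' >/dev/null; python3 st.py .5245 .2145 .09 116.9
```

```text
t22.92 [0.5241 0.2153 0.0894] closeyaw 106.2 tilt [-0.0006  0.0011] F [-5.1827  4.2566  2.9346] T [ 0.9217  0.9163 -0.0611] w 0.0116 g 30.0 j [ 0.317   0.5079 -0.9837  1.7328  0.4579  1.1515  1.0532]
units [ 0.0157 -0.0313  0.0234] 2.133407026585246
t23.17 [0.5241 0.2154 0.0894] closeyaw 101.3 tilt [-0.0007  0.0012] F [-4.9504  3.668   2.3576] T [ 1.0262  0.9966 -0.1053] w 0.0117 g 30.0 j [ 0.3057  0.5003 -0.9672  1.7333  0.4465  1.1473  0.9747]
units [ 0.0174 -0.0349  0.0231] 3.1203079118821195
t23.42 [0.5241 0.2154 0.0894] closeyaw 96.4 tilt [-0.0004  0.001 ] F [-4.3367  3.7627  3.2205] T [0.9917 0.8442 0.7209] w 0.0122 g 31.2 j [ 0.2941  0.4929 -0.9505  1.7338  0.4358  1.1431  0.896 ]
units [ 0.0161 -0.0362  0.0234] 4.106171881535971
t23.67 [0.5242 0.2154 0.0894] closeyaw 91.4 tilt [-0.0002  0.001 ] F [-4.1238  3.8746  2.7783] T [0.9872 0.7346 0.8627] w 0.0134 g 33.7 j [ 0.2825  0.4857 -0.9337  1.7343  0.4249  1.1391  0.8163]
units [ 0.0129 -0.0372  0.023 ] 5.104396473736932
```

```bash

python3 -m crank '{"steps":[[[-0.02,0.02,0],[0,0,0.5]],[[0,0,0],[0,0,0.5]],[[0,0,0],[0,0,0]],[[0,0,0],[0,0,0]]]}' >/dev/null; python3 st.py .5245 .2145 .09 187
python3 -m crank '{"steps":[[[0,0,0],[0,0,0.3]],[[0,0,0],[0,0,0]],[[0,0,0],[0,0,0]]]}' >/dev/null; python3 st.py .5245 .2145 .09 187
python3 -m crank '{"steps":[[[0,0,0],[0,0,0.3]],[[0,0,0],[0,0,0.3]],[[0,0,0],[0,0,0]],[[0,0,0],[0,0,0]]]}' >/dev/null; python3 st.py .5245 .2145 .09 187
```

```text
t24.00 [0.5241 0.2154 0.0894] closeyaw 96.3 tilt [0.0001 0.001 ] F [-2.1271  4.5022  2.0562] T [1.0023 0.4016 0.3389] w 0.0123 g 29.2 j [ 0.2941  0.4925 -0.9503  1.7341  0.4357  1.1426  0.8942]
units [ 0.0147 -0.037   0.0228] 18.146235910852486
t24.25 [0.5242 0.2154 0.0894] closeyaw 97.8 tilt [0.0003 0.0011] F [-1.3778  5.0255  0.8216] T [1.1843 0.3096 0.227 ] w 0.0124 g 29.2 j [ 0.2973  0.4946 -0.955   1.734   0.439   1.1435  0.9182]
units [ 0.0107 -0.0363  0.0233] 17.8464809621015
t24.58 [0.5245 0.2155 0.0894] closeyaw 100.7 tilt [0.0006 0.0014] F [-0.2446  6.4989 -0.3809] T [1.4338 0.0911 0.0753] w 0.0118 g 29.8 j [ 0.3042  0.4992 -0.9649  1.7335  0.4457  1.1455  0.9658]
units [ 0.0016 -0.0393  0.0227] 17.250164446824275
```

```bash

python3 -m crank '{"steps":[[[0,0,0],[0,0,0.5]],[[0,0,0],[0,0,0.5]],[[0,0,0],[0,0,0.4]],[[0,0,0],[0,0,0]],[[0,0,0],[0,0,0]]]}' >/dev/null; python3 st.py | cut -c1-170
python3 -m crank '{"steps":[[[0,0,0],[0,0,-0.5]],[[0,0,0],[0,0,-0.2]],[[0,0,0],[0,0,0]],[[0,0,0],[0,0,0]]]}' >/dev/null; python3 st.py| cut -c1-170
python3 -m crank '{"steps":[[[0,0,0],[0,0,-0.2]],[[0,0,0],[0,0,0]],[[0,0,0],[0,0,0]]]}' >/dev/null; python3 st.py| cut -c1-170
python3 -m crank '{"steps":[[[0,0,0],[0,0,-0.2]],[[0,0,0],[0,0,0]],[[0,0,0],[0,0,0]]]}' >/dev/null; python3 st.py| cut -c1-170
python3 -m crank '{"steps":[[[0,0,0],[0,0,-0.2]],[[0,0,0],[0,0,0]],[[0,0,0],[0,0,0]]]}' >/dev/null; python3 st.py| cut -c1-170
python3 -m crank '{"steps":[[[0,0,0],[0,0,-0.2]],[[0,0,0],[0,0,0]],[[0,0,0],[0,0,0]]]}' >/dev/null; python3 st.py| cut -c1-170
python3 -m crank '{"steps":[[[0,0,0],[0,0,-0.2]],[[0,0,0],[0,0,0]],[[0,0,0],[0,0,0]]]}' >/dev/null; python3 st.py| cut -c1-170
```

```text
t25.00 [0.5245 0.2154 0.0894] closeyaw 107.8 tilt [0.0006 0.0013] F [-0.4137  5.6061  0.8564] T [1.3217 0.1242 0.0563] w 0.0115 g 29.8 j [ 0.3203  0.51   -0.9885  1.7328 
t25.33 [0.5245 0.2154 0.0894] closeyaw 104.2 tilt [0.0007 0.0013] F [-0.1607  5.7163  0.1657] T [1.3753 0.0883 0.0425] w 0.0115 g 29.8 j [ 0.312   0.5043 -0.9764  1.7332 
t25.58 [0.5245 0.2154 0.0894] closeyaw 103.2 tilt [0.0007 0.0013] F [-0.673   6.1422  0.6714] T [1.3714 0.0736 0.0233] w 0.0115 g 29.8 j [ 0.3097  0.5028 -0.9731  1.7333 
t25.83 [0.5245 0.2155 0.0895] closeyaw 102.2 tilt [0.0008 0.0013] F [-0.8039  5.9639  0.7419] T [ 1.3457  0.0473 -0.0203] w 0.0120 g 29.8 j [ 0.3075  0.5012 -0.9698  1.73
t26.08 [0.5245 0.2155 0.0894] closeyaw 101.2 tilt [0.0007 0.0013] F [-0.4943  5.0555  0.6629] T [1.3376 0.0967 0.023 ] w 0.0119 g 29.8 j [ 0.3052  0.4997 -0.9664  1.7335 
t26.33 [0.5244 0.2155 0.0894] closeyaw 100.2 tilt [0.0007 0.0014] F [-0.8069  5.2947  0.328 ] T [1.3104 0.0544 0.0153] w 0.0117 g 29.8 j [ 0.3028  0.4982 -0.963   1.7336 
t26.58 [0.5245 0.2155 0.0894] closeyaw 99.3 tilt [0.0008 0.0012] F [-1.2027  5.2484  0.4095] T [1.3272 0.0132 0.2409] w 0.0116 g 29.8 j [ 0.3006  0.4967 -0.9597  1.7337
```

```bash

python3 -m crank '{"steps":[[[0,0,0],[0,0,-0.2]],[[0,0,0],[0,0,0]],[[0,0,0],[0,0,0]]]}' >/dev/null; python3 st.py| cut -c1-170
python3 -m crank '{"steps":[[[0,0,0],[0,0,0.4]],[[0,0,0],[0,0,0.8]],[[0,0,0],[0,0,0.8]],[[0,0,0],[0,0,0.8]],[[0,0,0],[0,0,0.8]],[[0,0,0],[0,0,0.8]],[[0,0,0],[0,0,0.8]],[[0,0,0],[0,0,0.8]],[[0,0,0],[0,0,0.8]],[[0,0,0],[0,0,0.8]]]}' >/dev/null; python3 st.py .5245 .2145 .09 189.7
```

```text
t26.83 [0.5244 0.2155 0.0894] closeyaw 98.3 tilt [0.0008 0.0012] F [-0.5649  4.5878  0.16  ] T [1.3405 0.0011 0.4503] w 0.0120 g 30.1 j [ 0.2982  0.4952 -0.9564  1.7339  
t27.67 [0.5247 0.215  0.0894] closeyaw 136.4 tilt [0.0008 0.0008] F [-0.2873  4.5715  1.2222] T [ 1.0576  0.0458 -0.0839] w 0.0118 g 29.9 j [ 0.3823  0.5599 -1.0845  1.7301  0.5324  1.1804  1.53  ]
units [-0.0089 -0.018   0.0225] 10.660937956371566
```

```bash

python3 -m crank '{"steps":[[[0,0,0],[0,0,0.8]],[[0,0,0],[0,0,0.8]],[[0,0,0],[0,0,0.8]],[[0,0,0],[0,0,0.8]],[[0,0,0],[0,0,0.8]],[[0,0,0],[0,0,0.8]],[[0,0,0],[0,0,0]]]}' >/dev/null; python3 st.py .5245 .2145 .09 189.7
python3 -m crank '{"steps":[[[0,0,0],[0,0,0.8]],[[0,0,0],[0,0,0.8]],[[0,0,0],[0,0,0.8]],[[0,0,0],[0,0,0.8]],[[0,0,0],[0,0,0.8]],[[0,0,0],[0,0,0.8]],[[0,0,0],[0,0,0.6]],[[0,0,0],[0,0,0.4]],[[0,0,0],[0,0,0]],[[0,0,0],[0,0,0]]]}' >/dev/null; python3 st.py .5245 .2145 .09 -170.3
```

```text
t28.25 [0.5251 0.2147 0.0894] closeyaw 160.4 tilt [0.0011 0.0008] F [2.1553 3.009  2.1399] T [ 0.84   -0.4098  0.0555] w 0.0118 g 29.8 j [ 0.4293  0.6093 -1.1643  1.7279  0.5967  1.2099  1.9061]
units [-0.0231 -0.008   0.0222] 5.868888462484665
t29.08 [0.5255 0.2146 0.0895] closeyaw -171.0 tilt [0.0021 0.0007] F [ 4.0878  4.533  -1.1446] T [ 1.0528 -0.9526  0.0802] w 0.0116 g 29.8 j [ 0.4764  0.6758 -1.2557  1.7259  0.6777  1.2517  2.3544]
units [-0.0419 -0.0045  0.0211] 0.13712213988734448
```

```bash

python3 -m crank '{"steps":[[[0,0,0],[0,0,0.12]],[[0,0,0],[0,0,0]],[[0,0,0],[0,0,0]],[[0,0,0],[0,0,0]],[[0,0,0],[0,0,0]]]}' >/dev/null; python3 st.py
python3 - <<'E'
from bench import cams
from h import *
s=cams.camera("side")["pixels"];t=cams.camera("top")["pixels"]
A=cv2.resize(s[140:240,250:350],(400,400),interpolation=cv2.INTER_CUBIC);B=cv2.resize(t[190:290,200:300],(400,400),interpolation=cv2.INTER_CUBIC)
cv2.imwrite("pics/g4.png",np.hstack([A,B]))
E
```

```text
t29.50 [0.5255 0.2147 0.0895] closeyaw -170.4 tilt [0.0022 0.0007] F [ 3.9445  3.4802 -1.226 ] T [ 1.0477 -0.8987 -0.0059] w 0.0117 g 29.8 j [ 0.4771  0.677  -1.2574  1.7259  0.6792  1.2524  2.3636]
```

View pics/g4.png

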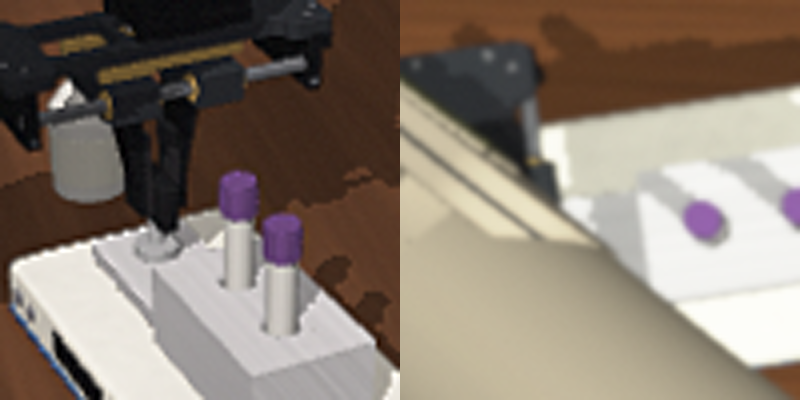

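The view shows the wing pinched between the fingers at (160,200). Both tall tubes stand upright in the bores at (240,230) and (280,270).

```bash
python3 -c "
from bench import ticket
print(ticket.close_job())"
```

```text
the job is handed in; nothing more can be done
None
```

The job is handed in at about 29.5 s: both tall tubes are home in the block, and the clamp screw was seated, backed off about 90° by gripper angle, and is still gripped at that position.

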